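Lower the caddy shelf to its stop ring and clamp it

ROBOT

A 6-joint arm with a two-finger parallel gripper is mounted at the origin on the work surface. World frame = base frame: x ahead of the robot, y to its left, z up, the work surface at z = 0. Lengths are in m, angles in rad, forces in N, time in s.
With the tool pointing down it reaches from about 0.15 to 0.775 m from the base axis. Payload 6.1 kg.
Tool frame: the origin (TCP) lies between the finger pads; the fingertips stand 11 mm ahead of it and the grasp point (between the pads) lies 8 mm behind it; z points along the fingers, y is the line along which they close (so a half turn about z gives the same grasp; the last joint's range is limited). The gripper opens to 85 mm and grips with 20 to 120 N. Pads are 22 mm wide; open, the fingers measure 114 mm over their backs; the gripper's body (76 mm by 85 mm) begins 54 mm behind the grasp point. The pads swing forward as they close: fully open they stand 13 mm farther back than shut.
Start: joints at [1.22, 0.126, -0.04, 1.405, 0, 1.571], TCP at [0.18, 0.493, 0.242] pointing down, gripper open.
Joint ranges: [-2.72, 2.72], [-0.95, 1.95], [-1.27, 1.35], [-1.78, 2.02], [-1.46, 1.47], [-3.14, 3.14]. Speed limits (rad/s): [2.39, 2.39, 3.01, 3.14, 3.14, 3.14].

INTERFACE

Orientations are given as a unit quaternion [x, y, z, w].
In Python, from bench import status, eyes, r gives the robot as it stands.
- The arm moves only by the tool servo_tool, never from a script. Its argument "motion" is one flat list of numbers, 5 for each row, row after row: the shift along the tool's x, y, z in m, then the turn about the tool's z in units of 8 degrees (1.0 is 8 degrees), then the opening, from 0 (shut) to 1 (fully open). A call has 1 to 5 rows; each row shifts and turns the commanded pose from where the row before left it, along the tool's axes as they then stand; what a row does not reach is not made up. A row lasts 1/10 s, in which the tool goes at most 50 mm and 8.59 degrees, less where a joint would pass 70% of its speed; a pose out of reach is approached as far as the arm can. A call with a gripper value outside its range is refused whole. The fingers move at their own pace and stop on an object; "force" is the grip in N (left out, the last holds). Time passes only in rows, so rows that do not move let the fingers close. It gives the time, the measured TCP pose, the force, the opening and the grip force at its end, in the units of the state.
- status.read_state(): the state, without advancing time (a new reading comes with each control period).
- eyes.camera(name): name is "scene" or "top"; returns a dict with "img" (420x560x3 uint8, red, green, blue), "fx", "fy", "cx", "cy" (pixels), "rvec" (rotation vector, rad) and "tvec" (3), from world to camera coordinates, as OpenCV has them. Camera axes: x right, y down, z forward; pixel columns grow to the right and rows downward; lengths in m; the calibration is good to about 2 mm. A picture is of the moment at which its call begins. There is no depth.
- r.close_job(): hands the job in; it is judged then, once.
The state is a dict: "clock": time; "joint_positions": joint angles; "qd": joint speeds; "joint_efforts": joint torques, N m; "position": TCP position; "ee_rot": TCP orientation; "force": force on the tool from outside, world axes, zero at the start; "ft_torque": the same for the moment, N m; "finger_gap": finger opening in m; "finger_force": force on a finger pad.
Only numpy, scipy, OpenCV 4.12 (cv2) and the standard library are available. Lean on these libraries where they do the work, as an engineer would, in place of code of your own. Each camera call takes 0.05 s, during which the arm holds its last target. There are 200 camera calls.

TASK

Loosen the orange clamp knob of the black shower-caddy shelf, lower the shelf gently down its pole until it rests on the orange stop ring, and tighten the knob again until it stops. The freed shelf slides down by itself, so keep hold of it as it comes loose and do not let it drop or ram the ring. Leave the ring, the two bottles and the cup where they are.

Things in the scene. Friction and masses are not known exactly. Their poses are not given: they have to be found in the camera images.
- stand: Fixed caddy stand: black round foot (140 mm across, 24 mm high) and an upright dark steel pole 25 mm in diameter, 412 mm high. Origin: centre of the foot's underside, on the pole's axis; z up along the pole. The knob's side of the shelf is at the stand's -x, the tray at its +x.
- shelf: Black shelf, 0.45 to 0.6 kg, that slides on the pole without turning. Origin on the pole's axis at the underside of its collar (48 mm across, 65 high); axes as the stand's. Tray 120 x 200 mm at +x, from 25 mm off the axis, up to 66 mm high. At -x a boss 34 mm wide, to 54 mm from the axis, to 50 mm high. Clamped it holds 30 to 50 N; freed, it slides down unless held.
- collar_foot (a point): Centre of the shelf collar's underside, on the pole's axis.
- stop_ring: Orange ring on the pole under the shelf, 54 mm across and 18 mm high, held so tightly that it stays put. Origin: centre of its underside.
- ring_top (a point): Centre of the stop ring's upper face, on the pole's axis; the collar's underside comes to rest here.
- knob_grip (a point): Centre of the knob's orange grip bar (64 mm long, 14 thick, 28 high along the knob's axis), 80.2 mm from the pole's axis to the stand's -x, 91 mm above the collar's underside. The axis leans 35 degrees from vertical: outward it is (-0.574, 0, 0.819) in the stand's frame. Under the bar a 16 mm stem, 30 mm long. Frame: z outward along the axis, bar along x turned -0.7 rad about z.
- clamp_knob (a joint): Knob angle in rad: 0 fully tight (end stop), growing to 1.9 as it is loosened, anticlockwise seen from its outer end. At 0.7 the bar lies in the stand's x-z plane (up the slope); otherwise turned by (value - 0.7) about the outward axis. Tight below 0.25; the clamp weakens steadily and the shelf comes free at about 0.8 to 1.0; fully loose above 1.2. Turning takes 0.1 to 0.25 N m.
- soap_bottle: Bystander: amber soap bottle, 60 mm across, 150 mm high, standing; origin at the centre of its underside.
- cup: Bystander: white cup, 72 mm across, 95 mm high, standing; origin at the centre of its underside.
- shampoo: Bystander: green shampoo bottle, 64 mm across, 170 mm high, standing; origin at the centre of its underside.

How it is judged:
On the way, in this order (a step that is already met when the one before it is completed fails the run):
1. the knob is fully loosened while the shelf is still up, clear of the ring (value of joint clamp_knob above 1.2 rad and z of collar_foot in the frame of ring_top above 0.015 m), for 0.1 s.
2. the shelf, still loose, rests on the stop ring (value of joint clamp_knob above 1.05 rad and z of collar_foot in the frame of ring_top below 0.002 m and contact force between shelf and stop_ring above 0.3 N), for 0.2 s.
At the end, for the whole second after the job is handed in: The shelf's collar sits on the stop ring (gap under 2 mm) and is still, the knob is turned tight (joint below 0.25 rad), the ring has not been shifted by 4 mm or more, and the two bottles and the cup stand upright within 20 mm of where they were (value of joint clamp_knob below 0.25 rad and z of collar_foot in the frame of ring_top between -0.003 and 0.002 m and linear speed of shelf below 0.01 m/s and distance of stop_ring from where it was at the start of the episode below 0.004 m and angle between each of soap_bottle, cup, shampoo's own z axis and vertical below 0.1 rad and distance of each of soap_bottle, cup, shampoo from where it was at the start of the episode below 0.02 m); the robot touches nothing.
It fails at once if the shelf is dropped or flung (faster than 0.3 m/s) (linear speed of shelf above 0.3 m/s).
It fails at once if the shelf is rammed onto the ring (over 60 N) (contact force between shelf and stop_ring above 60 N).
It fails at once if the stop ring is shifted by more than 4 mm (distance of stop_ring from where it was at the start of the episode above 0.004 m).
It fails at once if a bottle or the cup is knocked over or shoved by more than 20 mm (angle between any of soap_bottle, cup, shampoo's own z axis and vertical above 0.5 rad or distance of any of soap_bottle, cup, shampoo from where it was at the start of the episode above 0.02 m).
It also fails if it takes over 37 s, if anything falls off the work surface, if the arm or the gripper's body presses on something with over 40 N, if the wrist force passes 120 N, or if a joint passes its speed limit or range.

## Working session

There is one attempt and no reset: what is moved stays moved. The work goes in short steps, Python scripts to look and compute and a tool call to move; the robot and the scene stay as the last step left them, time stands still between calls to the robot, and variables do not carry over. Pictures are saved under pics/ and viewed, at most 10 in all, crops included, and the job is handed in when it is done.

Besides the shell and the picture viewer there is one more tool, called after "Call:" as name(argument=value, ...) on one line, values as JSON. servo_tool: Moves the arm, as the interface text tells. Its arguments: {"type":"object","properties":{"motion":{"type":"array","items":{"type":"number"}},"force":{"type":"number"}},"required":["motion"]}

```bash
mkdir -p pics; ls; python3 - <<'E'
from bench import status, eyes, r
import cv2,numpy as np
s=status.read_state(); print(s)
for n in("scene","top"):
    c=eyes.camera(n); cv2.imwrite(f"pics/{n}0.png",c["img"][:,:,::-1]); np.savez(f"{n}0.npz",**c)
    print(n,c["fx"],c["cx"],c["cy"],c["rvec"],c["tvec"], "pos",-cv2.Rodrigues(np.array(c["rvec"]))[0].T@np.array(c["tvec"]))
E
```

```text
pics
{'clock': 0.0, 'joint_positions': array([ 1.21998763e+00,  1.26386464e-01, -4.06293971e-02,  1.40542012e+00,
        1.04038039e-06,  1.57079318e+00]), 'qd': array([ 0.0019095 ,  0.00107554, -0.00154062, -0.00039342,  0.00025128,
        0.00107835]), 'joint_efforts': array([-6.35290198e-04, -4.35914540e+01,  3.52923667e+01,  1.74321514e-02,
       -2.11987322e-05, -1.43821211e-06]), 'position': array([0.18027966, 0.49264198, 0.24151529]), 'ee_rot': array([ 1.74504687e-01,  9.84656002e-01, -8.07157658e-04, -1.43578637e-04]), 'force': array([-0.1047886 ,  0.0671557 , -0.04721136]), 'ft_torque': array([-0.03575559,  0.0007352 ,  0.01207845]), 'finger_force': 0.0, 'finger_gap': 0.08538951920428736}
scene 431.5824947846166 278.7096444567973 214.9915142306852 [ 1.88628475  1.99403645 -0.54530039] [-0.00590072 -0.47746736  1.38687658] pos [1.09973383 0.08637144 0.96672747]
top 434.0824128834917 280.08741528813187 207.53934749722163 [ 2.14878012 -2.1195318   0.21573094] [0.01895185 0.62813113 0.91877221] pos [0.45040425 0.04472412 1.01694937]
```

View pics/scene0.png

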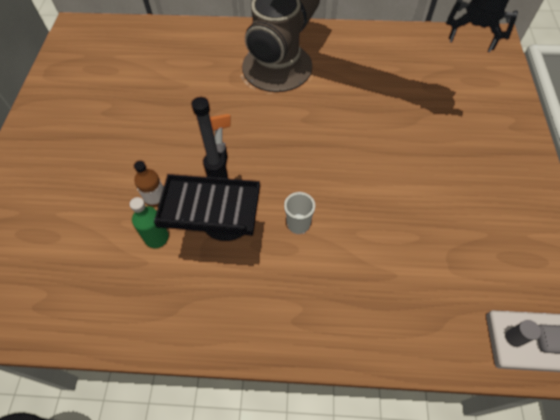

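View pics/top0.png

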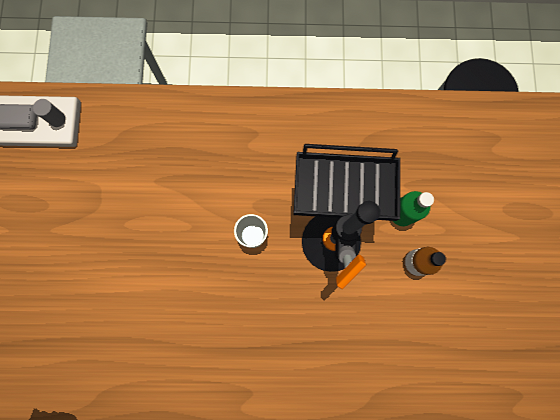

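The scene view shows the stand with the pole cap at about (201,105), the knob bar at (221,122), the tray at (210,203) and the cup at (299,212). In the top view the pole cap is at (368,212), the orange knob bar at (351,272), part of the ring at (329,240), the foot around (330,242) and the tray at (347,185). The bottles are at right, (415,205) and (428,261). The knob faces the robot.

```bash
cat > h.py <<'E'
import numpy as np,cv2
def load(n,k=0): return dict(np.load(f"{n}{k}.npz"))
def cam(c):
    R=cv2.Rodrigues(np.array(c["rvec"]))[0]; t=np.array(c["tvec"]).ravel()
    K=np.array([[c["fx"],0,c["cx"]],[0,c["fy"],c["cy"]],[0,0,1]],float); return R,t,K
def ray(c,p):
    R,t,K=cam(c); d=R.T@np.linalg.solve(K,[p[0],p[1],1.]); return -R.T@t,d/np.linalg.norm(d)
def plane(c,p,z): o,d=ray(c,p); return o+d*(z-o[2])/d[2]
def tri(a,p,b,q):
    P=[cam(c)[2]@np.c_[cam(c)[0],cam(c)[1]] for c in(a,b)]
    X=cv2.triangulatePoints(P[0],P[1],np.float64(p).reshape(2,1),np.float64(q).reshape(2,1)).ravel(); return X[:3]/X[3]
def proj(c,X): R,t,K=cam(c); p=K@(R@np.array(X)+t); return p[:2]/p[2]
def orange(c):
    h=cv2.cvtColor(c["img"],cv2.COLOR_RGB2HSV); m=cv2.inRange(h,(9,215,150),(16,255,255))
    n,l,s,ce=cv2.connectedComponentsWithStats(m); return [(s[i].tolist(),ce[i].round(1),cv2.minAreaRect(np.argwhere(l==i)[:,::-1].astype(np.float32))) for i in range(1,n) if s[i,4]>25],m
E
python3 - <<'E'
from h import *
for n in("scene","top"):
    c=load(n); o,m=orange(c)
    for q in o: print(n,q)
    g=c["img"].max(2)
    x0,y0,x1,y1=(120,80,340,260) if n=="scene" else (220,130,460,320)
    cv2.imwrite(f"pics/{n}_crop.png",cv2.resize(np.clip(c["img"][y0:y1,x0:x1,::-1].astype(float)*1.5,0,255).astype(np.uint8),None,fx=3.3,fy=3.1 if n=="top" else 3.3,interpolation=2) if 0 else cv2.resize(np.clip(c["img"][y0:y1,x0:x1,::-1].astype(float)*1.6,0,255).astype(np.uint8),None,fx=3,fy=3,interpolation=2))
E
```

```text
top ([337, 255, 29, 34, 448], array([350.5, 271.3]), ((350.2500305175781, 271.2500305175781), (12.020814895629883, 38.18376159667969), 45.0))
```

View pics/top_crop.png

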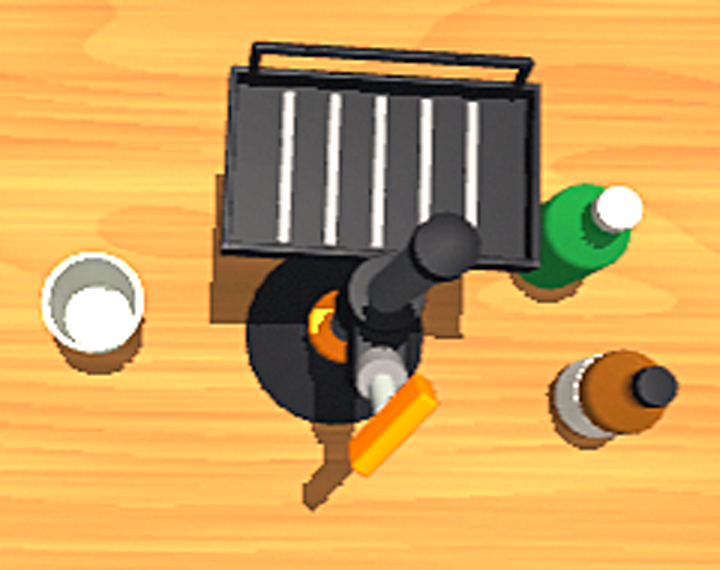

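View pics/scene_crop.png

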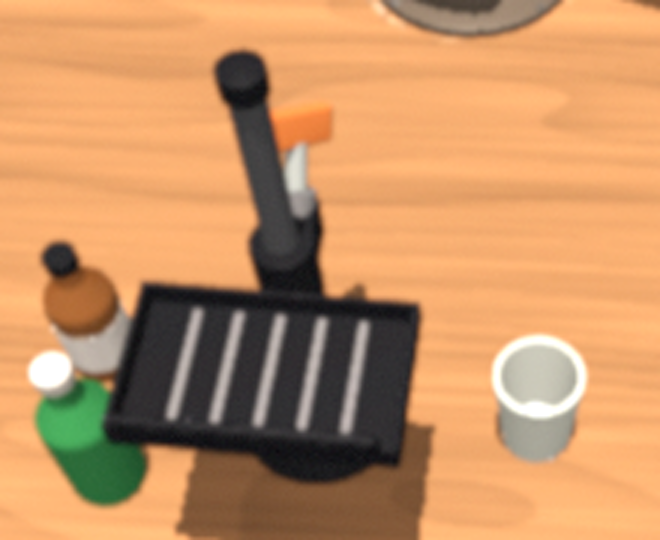

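The crops give full-image positions. In the top view the cap is at (368.7,212), the foot at (331,243), and the tray corners are at about (297,153), (400,158), (399,219) and (294,214). In the scene view the cap is at (200.7,106), the bar's outer end at (230.7,120), and the tray corners are at about (168,176), (259,182), (254,234) and (156,226).

```bash
python3 - <<'E'
from h import *
from scipy.spatial.transform import Rotation as Ro
s,t=load("scene"),load("top")
cs=lambda x,y:(x/3+120-.3,y/3+80-.3); ct=lambda x,y:(x/3+220-.3,y/3+130-.3)
cap=tri(s,cs(242,72),t,ct(447,245)); print("cap",cap)
print("foot circle (z.024)",plane(t,ct(334,339),.024))
prs=[((143,287),(538,268)),((418,307),(222,253)),((403,462),(232,68)),((108,437),(540,85))]
T=[tri(s,cs(*a),t,ct(*b)) for a,b in prs]
for q in T: print("tray",q)
print("sizes",np.linalg.norm(T[0]-T[1]),np.linalg.norm(T[1]-T[2]))
# ring: orange-ish hsv loosened
for n,c,b in(("top",t,(300,350,220,262)),("scene",s,(200,240,105,140))):
    h=cv2.cvtColor(c["img"],cv2.COLOR_RGB2HSV); m=cv2.inRange(h,(7,200,90),(20,255,255)); x0,x1,y0,y1=b
    yy,xx=np.nonzero(m[y0:y1,x0:x1]); print(n,len(xx),xx.min()+x0,xx.max()+x0,yy.min()+y0,yy.max()+y0)
# bystanders
for nm,a,b in(("cup rim",(539,373),(93,302)),("soap cap",(60,258),(655,386)),("shampoo cap",(50,370),(619,208))): print(nm,tri(s,cs(*a),t,ct(*b)))
# knob prediction for yaw / height
yv=np.mean([T[1]-T[0],T[2]-T[3]],0); yaw=np.arctan2(-yv[0],yv[1]); yv2=np.mean([T[2]-T[1],T[3]-T[0]],0); print("yaw",yaw,np.arctan2(yv2[1],yv2[0]))
g=cs(332,104); o=orange(t)[0][0]
print("bar from top at z grid", [plane(t,o[1],z).round(4) for z in(.30,.34,.38)])
E
```

```text
cap [ 0.56000349 -0.09352255  0.40433509]
foot circle (z.024) [ 0.55364157 -0.09108279  0.024     ]
tray [ 0.58136282 -0.19583127  0.20767581]
tray [0.58816698 0.00331399 0.20669528]
tray [7.10478813e-01 3.36831446e-04 2.04288842e-01]
tray [ 0.70211337 -0.19992526  0.20524774]
sizes 0.1992638755971594 0.12237172409031762
top 162 323 335 227 250Traceback (most recent call last):
  File "<stdin>", line 14, in <module>
    return umr_minimum(a, axis, None, out, keepdims, initial, where)
ValueError: zero-size array to reduction operation minimum which has no identity
```

```bash
cat > knob.py <<'E'
from h import *
from scipy.spatial.transform import Rotation as Ro
def stand(yaw): return Ro.from_euler('z',yaw)
def knobR(yaw,q): # knob frame: z outward, x up-slope turned by q-0.7
    z=np.array([-.5736,0,.8192]); x=np.array([.8192,0,.5736]); B=Ro.from_matrix(np.c_[x,np.cross(z,x),z])
    return stand(yaw)*B*Ro.from_euler('z',q-.7)
def grip(P,yaw,zc): return np.array([*P,zc])+stand(yaw).apply([-.0802,0,.091])
E
python3 - <<'E'
from knob import *
s,t=load("scene"),load("top")
cs=lambda x,y:(x/3+120-.3,y/3+80-.3); ct=lambda x,y:(x/3+220-.3,y/3+130-.3)
for nm,a,b in(("cup rim",(539,373),(93,302)),("soap cap",(60,258),(655,386)),("shampoo cap",(50,370),(619,208))): print(nm,tri(s,cs(*a),t,ct(*b)))
o=orange(t)[0][0]; print("bar top px",o[1],"cv angle",o[2])
yaw=-.035;P=[.558,-.0935]
for zc in(.13,.14,.15):
    G=grip(P,yaw,zc); R=knobR(yaw,0); 
    print(zc,G.round(4),"outer face ctr",proj(t,G+R.apply([0,0,.014])).round(1),"ctr",proj(t,G).round(1))
    for e in(-.032,.032):
        for y in (-.007,.007): print("  ends",e,y,"top",((proj(t,G+R.apply([e,y,.014]))-[220,130])*3).round(),"scene",((proj(s,G+R.apply([e,y,.014]))-[120,80])*3).round(),"scene lower",((proj(s,G+R.apply([e,y,-.014]))-[120,80])*3).round())
for z in(.05,.08,.1): print("ring top proj",z,((proj(t,[*P,z])-[220,130])*3).round())
for c,n in((t,"top"),(s,"scene")):
  h=cv2.cvtColor(c["img"],cv2.COLOR_RGB2HSV); m=cv2.inRange(h,(7,180,90),(20,255,255)); k=m[255:290,335:368] if n=="top" else m[105:130,205:235]
  yy,xx=np.nonzero(k); print(n,len(xx), (xx.min(),xx.max(),yy.min(),yy.max()) if len(xx) else c["img"][122,222])
E
```

```text
cup rim [0.57034705 0.09035782 0.09446591]
soap cap [ 0.51259386 -0.29113727  0.14271308]
shampoo cap [ 0.6296486  -0.26466118  0.16679294]
bar top px [350.5 271.3] cv angle ((350.2500305175781, 271.2500305175781), (12.020814895629883, 38.18376159667969), 45.0)
0.13 [ 0.4778 -0.0907  0.221 ] outer face ctr [346.9 277.6] ctr [345.9 273.2]
  ends -0.032 -0.007 top [350. 482.] scene [331. 140.] scene lower [331. 176.]
  ends -0.032 0.007 top [334. 468.] scene [343. 144.] scene lower [343. 181.]
  ends 0.032 -0.007 top [428. 416.] scene [262. 153.] scene lower [263. 191.]
  ends 0.032 0.007 top [412. 402.] scene [274. 157.] scene lower [275. 195.]
0.14 [ 0.4778 -0.0907  0.231 ] outer face ctr [347.8 277.4] ctr [346.8 273.1]
  ends -0.032 -0.007 top [353. 482.] scene [330. 131.] scene lower [330. 168.]
  ends -0.032 0.007 top [336. 468.] scene [342. 135.] scene lower [342. 172.]
  ends 0.032 -0.007 top [432. 416.] scene [260. 144.] scene lower [261. 182.]
  ends 0.032 0.007 top [415. 401.] scene [272. 148.] scene lower [273. 186.]
0.15 [ 0.4778 -0.0907  0.241 ] outer face ctr [348.8 277.3] ctr [347.8 272.9]
  ends -0.032 -0.007 top [355. 482.] scene [328. 122.] scene lower [328. 159.]
  ends -0.032 0.007 top [339. 468.] scene [340. 126.] scene lower [340. 163.]
  ends 0.032 -0.007 top [436. 415.] scene [258. 134.] scene lower [259. 173.]
  ends 0.032 0.007 top [419. 401.] scene [270. 138.] scene lower [271. 177.]
ring top proj 0.05 [341. 329.]
ring top proj 0.08 [347. 324.]
ring top proj 0.1 [351. 321.]
top 500 (np.int64(0), np.int64(30), np.int64(0), np.int64(33))
scene 184 (np.int64(6), np.int64(24), np.int64(11), np.int64(23))
```

The bar sits higher than the tray-based guess, so the rim is below the shelf's stated 66 mm maximum. I'll read the bar's corners directly in both views.

```bash
python3 - <<'E'
from h import *
s,t=load("scene"),load("top")
a=s["img"][92:167,192:242];b=t["img"][220:295,315:375]
im=np.hstack([cv2.resize(x,None,fx=7,fy=7,interpolation=cv2.INTER_NEAREST) for x in(a,b)])
im=np.clip(im.astype(float)*1.5,0,255).astype(np.uint8)[:,:,::-1].copy(); cv2.imwrite("pics/knobz.png",im); print(im.shape)
E
```

```text
(525, 770, 3)
```

View pics/knobz.png

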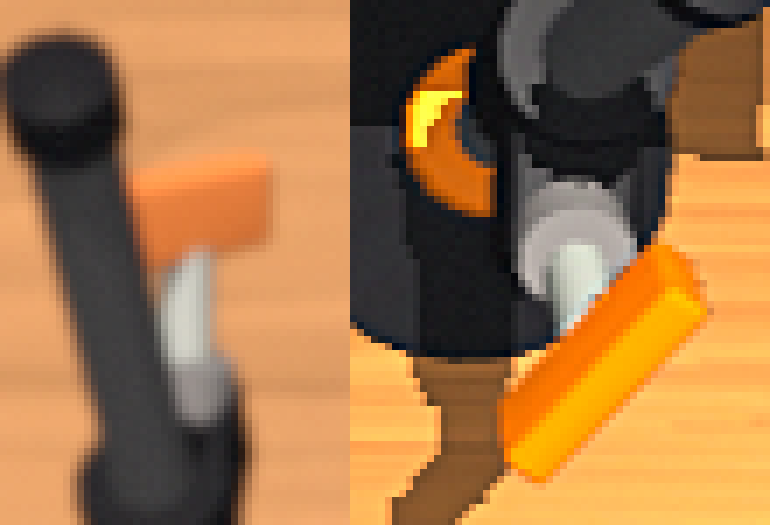

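The left half shows the bar's right end in the scene view at zoom u≈270, v≈163–242. The right half shows the outer face's end corners in the top view at (505,455), (542,483), (707,310) and (668,285), and the inner edge at (500,400) and (660,245).

```bash
python3 - <<'E'
from knob import *
s,t=load("scene"),load("top")
S=lambda u,v:(u/7+192-.5,v/7+92-.5); T=lambda u,v:((u-350)/7+315-.5,v/7+220-.5)
yaw=-.035;R=knobR(yaw,0)
for nm,a,b,l in(("outer",(270,163),(505,455),(-.032,.007,.014)),("inner",(268,242),(500,400),(-.032,.007,-.014))):
    X=tri(s,S(*a),t,T(*b)); print(nm,X.round(4),"-> grip",(X-R.apply(l)).round(4), "reproj",proj(s,X)-S(*a))
of=np.mean([T(505,455),T(542,483),T(707,310),T(668,285)],0)
for z in(.255,.265,.275): X=plane(t,of,z); print("outer face ctr at z",z,X.round(4),"grip",(X-R.apply([0,0,.014])).round(4))
A=plane(t,np.mean([T(505,455),T(542,483)],0),.27);B=plane(t,np.mean([T(707,310),T(668,285)],0),.27); print("bar hor len/ang",np.linalg.norm(B-A),(B-A).round(4), "pred",R.apply([.064,0,0]))
# ring: visible left edge; pole at ring
for z in(.04,.06,.08,.1): print(z,[plane(t,T(*p),z).round(4)[:2] for p in((403,130),(473,50),(490,215))], "pole dist",[np.linalg.norm(plane(t,T(*p),z)[:2]-[.559,-.0935]).round(4) for p in((403,130),(473,50),(490,215))])
E
```

```text
outer [ 0.4571 -0.0674  0.2666] -> grip [ 0.4806 -0.0942  0.2665] reproj [0.26828914 0.01354329]
inner [ 0.4709 -0.0691  0.246 ] -> grip [ 0.4783 -0.0953  0.2689] reproj [0.13130208 0.00675004]
outer face ctr at z 0.255 [ 0.475  -0.0938  0.255 ] grip [ 0.4831 -0.0941  0.2435]
outer face ctr at z 0.265 [ 0.4747 -0.092   0.265 ] grip [ 0.4827 -0.0923  0.2535]
outer face ctr at z 0.275 [ 0.4744 -0.0902  0.275 ] grip [ 0.4824 -0.0905  0.2635]
bar hor len/ang 0.05852380054570369 [ 0.0419 -0.0409  0.    ] pred [ 0.03863033 -0.04260781  0.02807618]
0.04 [array([ 0.5622, -0.0687]), array([ 0.5886, -0.0916]), array([ 0.5351, -0.0966])] pole dist [np.float64(0.0251), np.float64(0.0297), np.float64(0.0241)]
0.06 [array([ 0.5599, -0.0663]), array([ 0.5858, -0.0888]), array([ 0.5334, -0.0937])] pole dist [np.float64(0.0272), np.float64(0.0272), np.float64(0.0256)]
0.08 [array([ 0.5576, -0.064 ]), array([ 0.583, -0.086]), array([ 0.5316, -0.0908])] pole dist [np.float64(0.0295), np.float64(0.0251), np.float64(0.0275)]
0.1 [array([ 0.5553, -0.0617]), array([ 0.5801, -0.0832]), array([ 0.5299, -0.0879])] pole dist [np.float64(0.032), np.float64(0.0235), np.float64(0.0296)]
```

Measured: the knob grip is at about (0.481,-0.091,0.266), the yaw about -0.035 and the collar foot at z≈0.175. The ring's edge fits the pole axis best with its top at z≈0.06. The tool stays vertical, so I'll straddle the bar from above. First I move above it.

Call:
servo_tool(motion=[-0.02,-0.018,-0.015,0,1,-0.032,-0.03,-0.02,0,1,-0.034,-0.032,-0.02,0,1,-0.034,-0.032,-0.02,0,1,-0.034,-0.032,-0.015,0,1], force=40)

```text
clock: 0.6
position: [0.2752, 0.3046, 0.3325]
ee_rot: [0.174, 0.985, 0.0, 0.0]
force: [0.5, 1.0, 0.2]
finger_gap: 0.0854
finger_force: 0.0
```

Call:
servo_tool(motion=[-0.034,-0.032,0,0,1,-0.034,-0.032,0,0,1,-0.034,-0.032,0,0,1,-0.034,-0.032,0,0,1,-0.034,-0.032,0,0,1])

```text
clock: 1.1
position: [0.3798, 0.0956, 0.3316]
ee_rot: [0.174, 0.985, 0.0, 0.0]
force: [1.7, 0.8, -0.3]
finger_gap: 0.0854
finger_force: 0.0
```

Call:
servo_tool(motion=[-0.034,-0.032,0,0,1,-0.034,-0.032,0,0,1,-0.034,-0.032,0,0,1,-0.03,-0.025,0,0,1,-0.02,-0.02,0,0,1])

```text
clock: 1.6
position: [0.4746, -0.0895, 0.3309]
ee_rot: [0.175, 0.984, -0.0, -0.001]
force: [0.8, 1.1, 0.4]
finger_gap: 0.0851
finger_force: 0.0
```

Call:
servo_tool(motion=[0,0,0,0.9,1,0,0,0,0.9,1,0,0,0,0.9,1,0,0,0,0.8,1,0,0,0,0,1])

```text
clock: 2.1
position: [0.4737, -0.0872, 0.3313]
ee_rot: [0.408, 0.913, -0.0, -0.0]
force: [-0.4, -0.3, 0.9]
finger_gap: 0.0855
finger_force: 0.0
```

```bash
cat > st.py <<'E'
from bench import status
import numpy as np
from scipy.spatial.transform import Rotation as Ro
s=status.read_state(); np.set_printoptions(precision=4,suppress=True)
M=Ro.from_quat(s["ee_rot"]).as_matrix(); az=np.arctan2(M[1,1],M[0,1])
print(s["clock"],"q",s["joint_positions"],"p",s["position"],"y-az",az,"tool z",M[:,2],"F",s["force"],"T",s["ft_torque"],"gap",s["finger_gap"],s["finger_force"])
E
python3 st.py
```

```text
2.1 q [-0.182   0.0615  0.0845  1.5947 -0.      0.6579] p [ 0.4737 -0.0872  0.3313] y-az 0.7309037648090876 tool z [-0.0009  0.0001 -1.    ] F [-0.3981 -0.3148  0.8754] T [0.0554 0.0298 0.0528] gap 0.08545679567686038 0.0
```

Call:
servo_tool(motion=[-0.004,-0.002,0.01,0,1,0,0,0.015,0,1,0,0,0.015,0,1,0,0,0.015,0,1,0,0,0.01,0,1])

```text
clock: 2.6
position: [0.4745, -0.0916, 0.2648]
ee_rot: [0.407, 0.914, -0.0, -0.001]
force: [-0.4, -0.1, -0.3]
finger_gap: 0.085
finger_force: 0.0
```

```bash
python3 st.py; python3 - <<'E'
from bench import eyes
import cv2,numpy as np
o=[]
c=eyes.camera("scene"); a=c["img"][80:180,170:280]; c=eyes.camera("top"); b=c["img"][200:300,290:400]
cv2.imwrite("pics/g1.png",cv2.resize(np.clip(np.hstack([a,b])[:,:,::-1]*1.4,0,255).astype(np.uint8),None,fx=3.6,fy=3.6,interpolation=2))
E
```

```text
2.6 q [-0.1906  0.0495 -0.0746  1.4486 -0.0001  0.6471] p [ 0.4745 -0.0916  0.2648] y-az 0.7331196663118906 tool z [-0.0018  0.0003 -1.    ] F [-0.44   -0.0932 -0.2581] T [ 0.0214 -0.0068  0.04  ] gap 0.08503271131437892 0.0
```

View pics/g1.png

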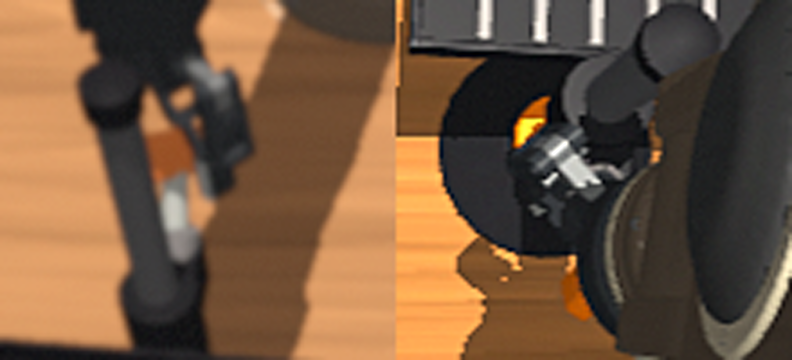

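The left half shows one finger right of the orange bar (at 165,155) and the gripper behind the pole. The right half shows the bar end at (575,290) below the gripper and a finger near (570,165), so the bar is straddled. I'll close gently.

Call:
servo_tool(motion=[0,0,0,0,0.4,0,0,0,0,0.3,0,0,0,0,0.1,0,0,0,0,0,0,0,0,0,0], force=20)

```text
clock: 3.2
position: [0.4783, -0.089, 0.2681]
ee_rot: [0.407, 0.914, 0.005, 0.002]
force: [11.5, 9.2, 0.8]
finger_gap: 0.0235
finger_force: 18.3
```

```bash
python3 st.py
```

```text
3.2 q [-0.1887  0.049  -0.0679  1.4471  0.0081  0.6486] p [ 0.4783 -0.089   0.2681] y-az 0.7335376896837339 tool z [ 0.0081  0.0067 -0.9999] F [11.4682  9.2201  0.7602] T [ 2.3959 -2.3659  0.2203] gap 0.023530595480541653 18.323016988470044
```

Call:
servo_tool(motion=[0,0.002,0,0,0,0,0.002,0,0,0,0,0.0005,0,0,0,0,0,0,0,0])

```text
clock: 3.6
position: [0.4787, -0.0884, 0.2679]
ee_rot: [0.407, 0.913, 0.0, 0.001]
force: [-1.7, 0.6, 6.5]
finger_gap: 0.0237
finger_force: 20.8
```

```bash
python3 st.py
```

```text
3.6 q [-0.1826  0.0534 -0.0636  1.4518 -0.      0.6561] p [ 0.4787 -0.0884  0.2679] y-az 0.7320574318174733 tool z [ 0.002  -0.0004 -1.    ] F [-1.6791  0.5564  6.5465] T [ 0.2745 -0.1073  0.279 ] gap 0.023727917938079195 20.83823992184989
```

Centred: the force is now small and the bar axis is near (0.479,-0.088). I'll grip harder and start loosening.

Call:
servo_tool(motion=[0,0,-0.002,0,0,0,0,0,-0.5,0,0,0,0,-0.5,0,0,0,0,-0.5,0,0,0,0,-0.5,0], force=45)

```text
clock: 4.1
position: [0.4776, -0.0887, 0.2689]
ee_rot: [0.275, 0.961, -0.0, -0.0]
force: [-4.1, -1.1, 4.0]
finger_gap: 0.0186
finger_force: 41.0
```

```bash
python3 st.py
```

```text
4.1 q [-0.1832  0.054  -0.0607  1.457  -0.0008  0.3744] p [ 0.4776 -0.0887  0.2689] y-az 1.0132357686165334 tool z [-0.0011 -0.0006 -1.    ] F [-4.1063 -1.0879  4.0415] T [0.0424 0.3259 0.144 ] gap 0.018641521583337543 40.984952061844524
```

Call:
servo_tool(motion=[0,0,0,-0.6,0,0,0,0,-0.6,0,0,0,0,-0.6,0,0,0,0,-0.6,0,0,0,0,0,0])

```text
clock: 4.6
position: [0.4769, -0.0895, 0.2688]
ee_rot: [0.112, 0.994, -0.001, -0.001]
force: [-5.6, -4.0, 3.0]
finger_gap: 0.0145
finger_force: 45.2
```

```bash
python3 st.py
```

```text
4.6 q [-0.1838  0.0539 -0.0611  1.4581 -0.0027  0.0399] p [ 0.4769 -0.0895  0.2688] y-az 1.3470432622027653 tool z [-0.0028 -0.0023 -1.    ] F [-5.5777 -3.9679  3.022 ] T [-0.3292  0.9567  0.4404] gap 0.0144557716349355 45.15582988969982
```

Call:
servo_tool(motion=[0,0,0,-0.5,0,0,0,0,-0.6,0,0,0,0,-0.6,0,0,0,0,-0.6,0,0,0,0,0,0], force=60)

```text
clock: 5.1
position: [0.4769, -0.0909, 0.2689]
ee_rot: [-0.047, 0.999, -0.003, -0.001]
force: [-4.6, -3.8, 2.2]
finger_gap: 0.0132
finger_force: 75.8
```

```bash
python3 st.py
```

```text
5.1 q [-0.1843  0.0538 -0.0609  1.4575 -0.0067 -0.2785] p [ 0.4769 -0.0909  0.2689] y-az 1.6650266622511587 tool z [-0.0026 -0.0064 -1.    ] F [-4.62   -3.8038  2.249 ] T [-2.3051  0.7555 -0.8109] gap 0.013180720776447165 75.81428577017505
```

Call:
servo_tool(motion=[0,0,0,-0.6,0,0,0,0,-0.6,0,0,0,0,-0.6,0,0,0,0,-0.4,0], force=50)

```text
clock: 5.5
position: [0.4762, -0.0917, 0.2682]
ee_rot: [-0.199, 0.98, -0.004, -0.003]
force: [-7.3, -7.3, -1.4]
finger_gap: 0.0133
finger_force: 163.4
```

```bash
python3 st.py
```

```text
5.5 q [-0.1847  0.0543 -0.0621  1.4579 -0.0093 -0.5856] p [ 0.4762 -0.0917  0.2682] y-az 1.9716873191017363 tool z [-0.0051 -0.0085 -1.    ] F [-7.2524 -7.2869 -1.4223] T [-3.2697  1.051  -1.3849] gap 0.013252066884920392 163.42930980026722
```

Call:
servo_tool(motion=[0,0,0,0,0,0,0,0,-0.3,0], force=30)

```text
clock: 5.7
position: [0.4762, -0.0919, 0.2679]
ee_rot: [-0.218, 0.976, -0.004, -0.004]
force: [-6.9, -7.8, -1.9]
finger_gap: 0.013
finger_force: 173.4
```

```bash
python3 st.py;  python3 - <<'E'
from bench import eyes
import cv2,numpy as np
o=[]
c=eyes.camera("scene"); a=c["img"][80:180,170:280]; c=eyes.camera("top"); b=c["img"][200:300,290:400]
cv2.imwrite("pics/g2.png",cv2.resize(np.clip(np.hstack([a,b])[:,:,::-1]*1.4,0,255).astype(np.uint8),None,fx=3.6,fy=3.6,interpolation=2))
E
```

```text
5.7 q [-0.1849  0.0545 -0.0625  1.4575 -0.0099 -0.6254] p [ 0.4762 -0.0919  0.2679] y-az 2.011341607406605 tool z [-0.0055 -0.009  -0.9999] F [-6.928  -7.7852 -1.9258] T [-3.7139  0.8536 -1.6077] gap 0.012997774270658595 173.4335962124169
```

View pics/g2.png

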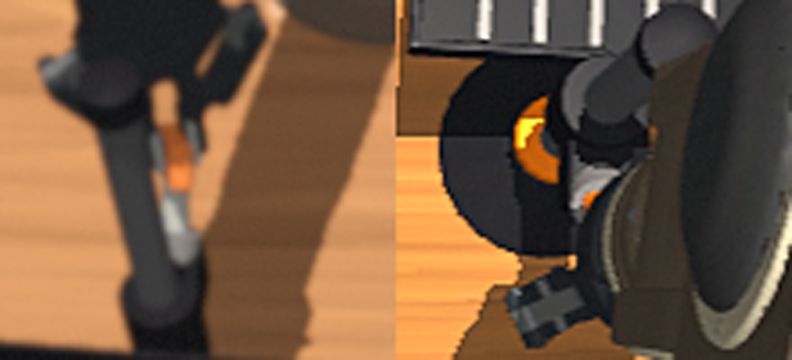

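The left half shows the bar nearly end-on at (178,160), gripped between both fingers. The right half shows its upper end peeking out at (592,198). I'll estimate the knob angle from that end.

```bash
python3 - <<'E'
from knob import *
s,t=load("scene"),load("top")
G=np.array([.481,-.089,.265])
f=lambda c,X,o:(((proj(c,X)-o)*3.6)+([396,0] if c is t else [0,0])).round().astype(int).tolist()
for q in(.7,.85,1.,1.15,1.3):
    R=knobR(-.035,q); print(q,"bar az",np.arctan2(*R.apply([1,0,0])[[1,0]]).round(3),"top +end (y+-,outer) ",[f(t,G+R.apply([.032,y,z]),[290,200]) for y in(-.007,.007) for z in(-.014,.014)],"scene +end",[f(s,G+R.apply([.032,y,z]),[170,80]) for y in(-.007,.007) for z in(-.014,.014)])
from bench import eyes
c=eyes.camera("top"); h=cv2.cvtColor(c["img"],cv2.COLOR_RGB2HSV); m=cv2.inRange(h,(5,180,60),(20,255,255))[246:270,340:375]; yy,xx=np.nonzero(m); print([((x+340-290)*3.6+396, (y+246-200)*3.6) for x,y in zip(xx,yy)][:30])
E
```

```text
0.7 bar az -0.035 top +end (y+-,outer)  [[628, 182], [636, 212], [598, 180], [606, 211]] scene +end [[154, 192], [152, 144], [177, 194], [177, 146]]
0.85 bar az 0.147 top +end (y+-,outer)  [[618, 180], [626, 211], [588, 182], [596, 213]] scene +end [[162, 193], [161, 145], [186, 194], [185, 145]]
1.0 bar az 0.326 top +end (y+-,outer)  [[607, 180], [615, 210], [578, 186], [585, 217]] scene +end [[170, 194], [169, 145], [194, 193], [194, 145]]
1.15 bar az 0.498 top +end (y+-,outer)  [[597, 181], [605, 211], [569, 190], [576, 221]] scene +end [[179, 194], [178, 146], [202, 192], [202, 144]]
1.3 bar az 0.661 top +end (y+-,outer)  [[587, 183], [594, 213], [561, 196], [568, 227]] scene +end [[187, 194], [186, 145], [209, 191], [209, 144]]
[(np.float64(594.0), np.float64(190.8)), (np.float64(597.6), np.float64(190.8)), (np.float64(586.8), np.float64(194.4)), (np.float64(590.4), np.float64(194.4)), (np.float64(594.0), np.float64(194.4)), (np.float64(583.2), np.float64(198.0)), (np.float64(586.8), np.float64(198.0)), (np.float64(590.4), np.float64(198.0)), (np.float64(586.8), np.float64(201.6)), (np.float64(583.2), np.float64(205.20000000000002)), (np.float64(586.8), np.float64(205.20000000000002))]
```

The knob is at about 0.95, lagging because the shut fingers wedge the tilted bar. I'll ease the opening a little, watching the finger force, and keep turning.

Call:
servo_tool(motion=[0,0,0,0,0.155,0,0,0,0,0.16])

```text
clock: 6.05
position: [0.4762, -0.0918, 0.2678]
ee_rot: [-0.218, 0.976, -0.004, -0.004]
force: [-6.4, -8.5, -2.7]
finger_gap: 0.014
finger_force: 141.3
```

```bash
python3 st.py
```

```text
6.05 q [-0.1849  0.0546 -0.0625  1.4575 -0.0095 -0.6248] p [ 0.4762 -0.0918  0.2678] y-az 2.010680619962991 tool z [-0.0055 -0.0086 -0.9999] F [-6.4146 -8.4505 -2.7446] T [-3.3381  0.8232 -1.3488] gap 0.014015410779438717 141.29448138177395
```

Call:
servo_tool(motion=[0,0,0,-0.5,0.165,0,0,0,-0.5,0.17,0,0,0,-0.5,0.175,0,0,0,-0.5,0.18])

```text
clock: 6.45
position: [0.4748, -0.0936, 0.2676]
ee_rot: [-0.353, 0.936, -0.005, -0.006]
force: [-13.8, -16.9, 1.3]
finger_gap: 0.0151
finger_force: 100.6
```

```bash
python3 st.py
```

```text
6.45 q [-0.186   0.0544 -0.0632  1.4592 -0.0147 -0.907 ] p [ 0.4748 -0.0936  0.2676] y-az 2.2918097868554987 tool z [-0.0087 -0.0133 -0.9999] F [-13.8396 -16.9303   1.2792] T [-4.5373  2.8804 -1.1792] gap 0.015080487956472457 100.56162099237554
```

Call:
servo_tool(motion=[0.002,0,0,0,0.18,0.002,0,0,-0.3,0.18,0,0,0,-0.4,0.185,0,0,0,-0.4,0.19])

```text
clock: 6.85
position: [0.4742, -0.0948, 0.268]
ee_rot: [-0.424, 0.906, -0.003, -0.003]
force: [-4.4, -10.6, -2.5]
finger_gap: 0.0165
finger_force: 86.9
```

```bash
python3 st.py;  python3 - <<'E'
from bench import eyes
import cv2,numpy as np
o=[]
c=eyes.camera("scene"); a=c["img"][80:180,170:280]; c=eyes.camera("top"); b=c["img"][200:300,290:400]
cv2.imwrite("pics/g3.png",cv2.resize(np.clip(np.hstack([a,b])[:,:,::-1]*1.4,0,255).astype(np.uint8),None,fx=3.6,fy=3.6,interpolation=2))
E
```

```text
6.85 q [-0.1917  0.0503 -0.0668  1.4554 -0.0095 -1.0673] p [ 0.4742 -0.0948  0.268 ] y-az 2.44644998304299 tool z [-0.0035 -0.009  -1.    ] F [ -4.3649 -10.6023  -2.5332] T [-3.3073  0.4741 -0.8647] gap 0.016526866310063577 86.93046575412154
```

View pics/g3.png

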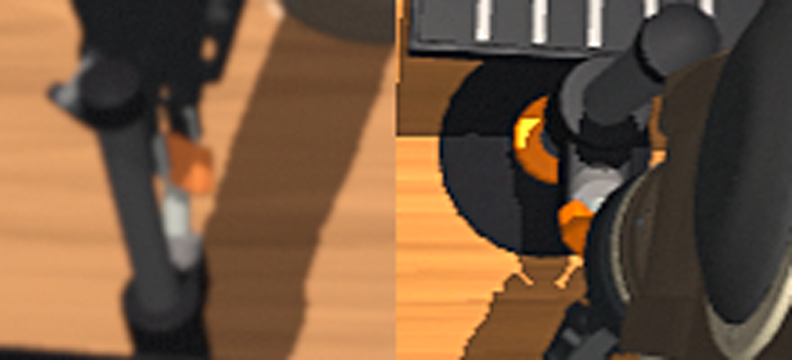

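The bar end now reaches x≈560 in the top half and x≈212 in the scene half, both giving a knob angle of about 1.3. The shelf hasn't moved. I'll turn slightly more, then start lowering slowly.

Call:
servo_tool(motion=[0,-0.001,0,-0.4,0.192,0,-0.001,0,-0.4,0.195,0,0,0,0,0.195,0,0,0.002,0,0.195,0,0,0.003,0,0.195])

```text
clock: 7.45
position: [0.475, -0.095, 0.263]
ee_rot: [-0.473, 0.881, -0.002, -0.004]
force: [-6.8, -7.6, -1.9]
finger_gap: 0.0168
finger_force: 78.5
```

```bash
python3 st.py
```

```text
7.45 q [-0.193   0.0527 -0.0751  1.4464 -0.0075 -1.1793] p [ 0.475 -0.095  0.263] y-az 2.557058495031918 tool z [-0.0048 -0.0067 -1.    ] F [-6.7873 -7.5862 -1.9065] T [-2.4662  0.6559 -0.5933] gap 0.016794655774133433 78.52402799762785
```

Call:
servo_tool(motion=[0,0,0.005,0,0.195,0,0,0.005,0,0.195,0,0,0.005,0,0.195,0,0,0.005,0,0.195,0,0,0.005,0,0.195])

```text
clock: 7.95
position: [0.475, -0.095, 0.2377]
ee_rot: [-0.473, 0.881, -0.002, -0.004]
force: [-6.2, -7.2, -2.3]
finger_gap: 0.017
finger_force: 78.6
```

Call:
servo_tool(motion=[0,0,0.005,0,0.195,0,0,0.005,0,0.195,0,0,0.005,0,0.195,0,0,0.003,0,0.195,0,0,0,0,0.195])

```text
clock: 8.45
position: [0.475, -0.095, 0.2192]
ee_rot: [-0.473, 0.881, -0.002, -0.004]
force: [-4.5, -7.9, -6.6]
finger_gap: 0.0172
finger_force: 77.5
```

```bash
python3 st.py;  python3 - <<'E'
from bench import eyes
import cv2,numpy as np
o=[]
c=eyes.camera("scene"); np.savez("scene1.npz",**c);a=c["img"][80:260,140:280]; c=eyes.camera("top"); np.savez("top1.npz",**c); b=c["img"][130:310,280:420]
cv2.imwrite("pics/g4.png",cv2.resize(np.clip(np.hstack([a,b])[:,:,::-1]*1.4,0,255).astype(np.uint8),None,fx=2.8,fy=2.8,interpolation=2))
E
```

```text
8.45 q [-0.1931  0.0532 -0.1701  1.3514 -0.0074 -1.1793] p [ 0.475  -0.095   0.2192] y-az 2.557013676050361 tool z [-0.0053 -0.0065 -1.    ] F [-4.5003 -7.9405 -6.5997] T [-2.4865  0.2318 -0.5724] gap 0.01719808620756771 77.53883787430823
```

View pics/g4.png

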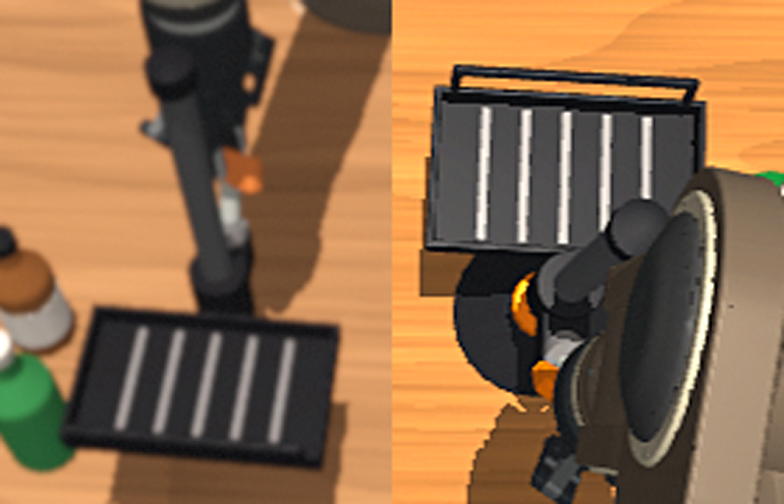

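The shelf came down with the knob. Its tray is now at (205,385) in the left half, and the pole cap at (635,225) in the right half is clear of the wrist. I continue, slower, feeling for contact.

Call:
servo_tool(motion=[0,0,0.004,0,0.195,0,0,0.004,0,0.195,0,0,0.004,0,0.195,0,0,0.004,0,0.195,0,0,0.004,0,0.195])

```text
clock: 9.05
position: [0.4749, -0.095, 0.1997]
ee_rot: [-0.473, 0.881, -0.002, -0.004]
force: [-6.3, -8.0, -2.0]
finger_gap: 0.0171
finger_force: 78.6
```

Call:
servo_tool(motion=[0,0,0.004,0,0.195,0,0,0.003,0,0.195,0,0,0.003,0,0.195,0,0,0.003,0,0.195,0,0,0.003,0,0.195])

```text
clock: 9.55
position: [0.475, -0.095, 0.1837]
ee_rot: [-0.473, 0.881, -0.002, -0.004]
force: [-5.6, -8.0, -1.9]
finger_gap: 0.017
finger_force: 78.6
```

Call:
servo_tool(motion=[0,0,0.002,0,0.195,0,0,0.002,0,0.195,0,0,0.002,0,0.195])

```text
clock: 9.85
position: [0.475, -0.095, 0.1777]
ee_rot: [-0.473, 0.881, -0.002, -0.004]
force: [-5.7, -8.1, -2.3]
finger_gap: 0.017
finger_force: 78.6
```

Call:
servo_tool(motion=[0,0,0.002,0,0.195,0,0,0.002,0,0.195])

```text
clock: 10.05
position: [0.4749, -0.095, 0.1737]
ee_rot: [-0.473, 0.881, -0.002, -0.004]
force: [-5.5, -8.2, -2.6]
finger_gap: 0.017
finger_force: 78.5
```

```bash
python3 st.py
```

```text
10.05 q [-0.193   0.0611 -0.2614  1.2517 -0.0075 -1.1793] p [ 0.4749 -0.095   0.1737] y-az 2.557046118551092 tool z [-0.0048 -0.0067 -1.    ] F [-5.4592 -8.1808 -2.5785] T [-2.455   0.5116 -0.6363] gap 0.016966524915506435 78.54801585897803
```

Call:
servo_tool(motion=[0,0,0.002,0,0.195,0,0,0.002,0,0.195,0,0,0.002,0,0.195,0,0,0.001,0,0.195,0,0,0.001,0,0.195])

```text
clock: 10.55
position: [0.475, -0.0952, 0.1716]
ee_rot: [-0.473, 0.881, -0.004, -0.002]
force: [-23.2, -5.4, 42.3]
finger_gap: 0.0167
finger_force: 88.0
```

Contact with the ring came at tool z≈0.1716. I'll ease off the downward push.

Call:
servo_tool(motion=[0,0,-0.003,0,0.195,0,0,-0.002,0,0.195])

```text
clock: 10.75
position: [0.475, -0.095, 0.1725]
ee_rot: [-0.473, 0.881, -0.002, -0.003]
force: [-5.8, -7.9, -3.6]
finger_gap: 0.017
finger_force: 77.3
```

```bash
python3 st.py
```

```text
10.75 q [-0.1931  0.0599 -0.2655  1.2469 -0.0074 -1.1793] p [ 0.475  -0.095   0.1725] y-az 2.557016385135176 tool z [-0.0028 -0.007  -1.    ] F [-5.8325 -7.9095 -3.6234] T [-2.3841  0.5176 -0.6358] gap 0.016964343742883158 77.33784936368465
```

Call:
servo_tool(motion=[0,0,0.001,0,0.195,0,0,0.001,0,0.195,0,0,0,0,0.195,0,0,0,0,0.195,0,0,0,0,0.195])

```text
clock: 11.25
position: [0.475, -0.0951, 0.172]
ee_rot: [-0.473, 0.881, -0.003, -0.003]
force: [-13.6, -6.5, 19.4]
finger_gap: 0.0167
finger_force: 82.8
```

```bash
python3 st.py; python3 - <<'E'
from h import *
from bench import eyes
# ring shift check: orange left edge in top
a=load("top"); b=eyes.camera("top"); np.savez("top2.npz",**b)
for c in(a,b):
    h=cv2.cvtColor(c["img"],cv2.COLOR_RGB2HSV); m=cv2.inRange(h,(7,150,80),(25,255,255))[215:262,312:334]; yy,xx=np.nonzero(m); print(len(xx),xx.min()+312,yy.min()+215,yy.max()+215)
E
```

```text
11.25 q [-0.1931  0.0591 -0.2672  1.2447 -0.0077 -1.1793] p [ 0.475  -0.0951  0.172 ] y-az 2.5570237522906605 tool z [-0.0017 -0.0075 -1.    ] F [-13.5518  -6.5444  19.3632] T [-2.1897  2.2256 -0.6421] gap 0.016740601170910748 82.79168112203479
169 312 217 250
58 323 228 261
```

The shelf rests on the ring at about 20 N, still loose. Now I tighten by turning back.

Call:
servo_tool(motion=[0,0,-0.0005,0.6,0.195,0,0,0,0.6,0.19,0,0.001,0,0.6,0.185,0,0.001,0,0.6,0.18,0,0,0,0.6,0.175])

```text
clock: 11.8
position: [0.4729, -0.093, 0.1716]
ee_rot: [-0.279, 0.96, -0.002, -0.002]
force: [-12.1, -5.5, 11.6]
finger_gap: 0.017
finger_force: 33.0
```

Call:
servo_tool(motion=[-0.002,0,0,0.6,0.17,-0.002,0,0,0.6,0.165,0,0,0,0.6,0.16,0,0,0,0.6,0.16,0,0,0,0.6,0.16])

```text
clock: 12.3
position: [0.4752, -0.0904, 0.1705]
ee_rot: [-0.073, 0.997, -0.002, -0.003]
force: [-13.5, -3.5, 10.8]
finger_gap: 0.0147
finger_force: 29.2
```

```bash
python3 st.py
```

```text
12.3 q [-0.1849  0.0629 -0.2667  1.247  -0.0053 -0.3315] p [ 0.4752 -0.0904  0.1705] y-az 1.717424994171463 tool z [-0.0067 -0.0041 -1.    ] F [-13.4552  -3.5285  10.7843] T [-0.9656  2.6793 -0.0483] gap 0.014733085833806892 29.164190178271383
```

Call:
servo_tool(motion=[0,0,0,0.6,0.16,0,0,0,0.6,0.16,0,0,0,0.6,0.16,0,0,0,0.6,0.165,0,0,0,0.6,0.17])

```text
clock: 12.8
position: [0.4768, -0.0895, 0.1697]
ee_rot: [0.135, 0.991, -0.001, -0.002]
force: [-6.5, -1.4, 0.8]
finger_gap: 0.0144
finger_force: 34.4
```

```bash
python3 st.py
```

```text
12.8 q [-0.1842  0.0644 -0.2669  1.2438 -0.0022  0.0862] p [ 0.4768 -0.0895  0.1697] y-az 1.3003914056190522 tool z [-0.0046 -0.0014 -1.    ] F [-6.5458 -1.427   0.8234] T [0.0608 1.1627 0.6004] gap 0.014428069902324281 34.429303016513586
```

Call:
servo_tool(motion=[0,0,0.001,0.6,0.17,0,0,0,0.6,0.175,0,0,0,0.6,0.18,0,0,0,0.6,0.185,0,0,0,0.5,0.19])

```text
clock: 13.3
position: [0.4766, -0.0884, 0.1701]
ee_rot: [0.33, 0.944, 0.0, -0.002]
force: [-11.7, 2.1, 12.0]
finger_gap: 0.016
finger_force: 70.2
```

```bash
python3 st.py
```

```text
13.3 q [-0.1838  0.0631 -0.2673  1.2441  0.0007  0.4899] p [ 0.4766 -0.0884  0.1701] y-az 0.8971664005258402 tool z [-0.0035  0.0013 -1.    ] F [-11.7319   2.0684  11.9967] T [1.3343 1.9545 0.98  ] gap 0.01596781721888503 70.19527112133801
```

Call:
servo_tool(motion=[0,0,0,0.5,0.19,0,0,0,0.5,0.195,0,0,0,0.5,0.2,0,0,0,0.4,0.2,0,0,0,0.4,0.2])

```text
clock: 13.8
position: [0.4762, -0.087, 0.1709]
ee_rot: [0.475, 0.88, 0.001, -0.002]
force: [-15.5, 6.6, 19.9]
finger_gap: 0.0174
finger_force: 101.9
```

```bash
python3 st.py
```

```text
13.8 q [-0.1827  0.0619 -0.2668  1.2462  0.0034  0.8078] p [ 0.4762 -0.087   0.1709] y-az 0.5803489648997823 tool z [-0.0034  0.0041 -1.    ] F [-15.4547   6.5964  19.8959] T [2.2599 2.8606 2.4834] gap 0.017369725697873904 101.90811626147479
```

Call:
servo_tool(motion=[0,0,0,0.4,0.2,0,0,0,0.4,0.2,0,0,0,0,0.2])

```text
clock: 14.1
position: [0.4783, -0.0894, 0.1741]
ee_rot: [0.523, 0.852, -0.001, 0.002]
force: [-16.2, -0.8, 33.5]
finger_gap: 0.0177
finger_force: 116.6
```

```bash
python3 st.py
```

```text
14.1 q [-0.1831  0.0598 -0.2621  1.2455 -0.0027  0.9182] p [ 0.4783 -0.0894  0.1741] y-az 0.46942655579130066 tool z [ 0.0028 -0.0033 -1.    ] F [-16.1921  -0.7819  33.5438] T [-0.0911  2.6422  1.8427] gap 0.017664276704739523 116.626445800066
```

The pads slipped upward against a firm stop, so the knob is tight. I'll open and retreat straight up.

Call:
servo_tool(motion=[0,0,-0.003,0,0.3,0,0,0,0,0.6,0,0,0,0,0.65,0,0,0,0,0.65,0,0,-0.01,0,0.65])

```text
clock: 14.6
position: [0.4781, -0.0888, 0.1808]
ee_rot: [0.525, 0.851, -0.001, -0.002]
force: [-0.4, -0.2, 0.1]
finger_gap: 0.0557
finger_force: 0.0
```

Call:
servo_tool(motion=[0,0,-0.025,0,0.65,0,0,-0.03,0,0.65,0,0,-0.03,0,0.65,0,0,-0.03,0,0.65,0,0,-0.03,0,0.65])

```text
clock: 15.1
position: [0.4789, -0.0889, 0.3289]
ee_rot: [0.525, 0.851, 0.0, 0.0]
force: [0.2, -0.4, -0.6]
finger_gap: 0.0556
finger_force: 0.0
```

```bash
python3 st.py
```

```text
15.1 q [-0.1835  0.0699  0.0883  1.5889  0.      0.9213] p [ 0.4789 -0.0889  0.3289] y-az 0.4659835558270031 tool z [ 0.0003 -0.     -1.    ] F [ 0.1799 -0.3895 -0.6071] T [-0.0107  0.033   0.006 ] gap 0.055552790369807994 0.0
```

Call:
servo_tool(motion=[0.03,-0.02,0,0,0.65,0.04,-0.02,0,0,0.65,0.04,-0.02,0,0,0.65,0.04,-0.02,0,0,0.65,0.04,-0.02,0,0,0.65])

```text
clock: 15.6
position: [0.3028, 0.0365, 0.3276]
ee_rot: [0.525, 0.851, 0.0, 0.0]
force: [0.7, 0.9, 0.9]
finger_gap: 0.0559
finger_force: 0.0
```

Call:
servo_tool(motion=[0.04,-0.02,0,0,0.65,0.04,-0.01,0,0,0.65,0.03,0,0,0,0.65,0,0,0,0,0.65])

```text
clock: 16.0
position: [0.2263, 0.1228, 0.328]
ee_rot: [0.522, 0.853, 0.001, 0.0]
force: [0.8, 0.0, 0.4]
finger_gap: 0.0558
finger_force: 0.0
```

```bash
python3 - <<'E'
from knob import *
from bench import eyes
im=[]
for n in("scene","top"):
    c=eyes.camera(n); np.savez(f"{n}3.npz",**c); im.append(c["img"][80:260,120:320] if n=="scene" else c["img"][130:310,245:445])
cv2.imwrite("pics/end.png",cv2.resize(np.clip(np.hstack(im)[:,:,::-1]*1.4,0,255).astype(np.uint8),None,fx=2,fy=2,interpolation=2))
c=load("top",3); print(orange(c)[0])
for q in(0,.15,.3):
    R=knobR(-.035,q);G=np.array([.481,-.0885,.167]); a=[proj(c,G+R.apply([e,0,.014])) for e in(-.032,.032)]; print(q,"bar px angle",np.degrees(np.arctan2(*(a[1]-a[0])[::-1])),a)
c0=load("top",0)
E
```

```text
[([328, 259, 27, 29, 357], array([340.9, 273.4]), ((340.4590148925781, 273.4508361816406), (11.523320198059082, 33.929771423339844), 50.19443130493164))]
0 bar px angle -40.24929154295916 [array([328.89532848, 286.65916467]), array([353.13915822, 266.13576241])]
0.15 bar px angle -48.51188409125036 [array([330.75562819, 287.95983459]), array([351.26406676, 264.76957104])]
0.3 bar px angle -57.2256981834146 [array([332.83509958, 289.00393204]), array([349.14720454, 263.66755033])]
```

View pics/end.png

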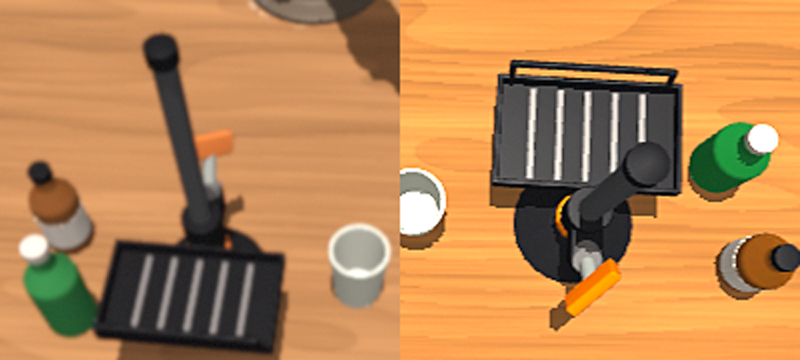

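The final picture shows the shelf down with its collar on the ring, whose orange sliver is under the collar at (228,240). The knob bar's image angle of 39.8° matches the 40.2° predicted for fully tight. The bottles and cup are standing in place and the arm is clear.

```bash
python3 -c "
from bench import r
print(r.close_job())"
```

```text
the job is handed in; nothing more can be done
None
```

I loosened the knob, lowered the shelf onto the stop ring, tightened the knob to its end stop and handed the job in at about 16 s; no verdict came back, and the gap under 2 mm rests on force readings rather than a direct measurement.

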